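# Set the burnisher's speed and bring it level over the mat

## Task

On the bag-repair bench, turn the speed dial on the blue controller until its white pointer is on the red mark, and let go of it. Then draw the cordless edge burnisher out of its slanted holder, turn it level and finish while still holding it there, still and level (as well as the eye can judge), about 20 cm above the bench with its wooden tip over the green mat. Leave the dial as set and do not disturb the glue bottle, the roll of tape or the rivet tin.

Things in the scene. Friction and masses are not known exactly. Their poses are not given: they have to be found in the camera images.
- dial (a joint): Angle of the speed dial, rad. At 0 the white pointer points to the controller's -x side (towards the robot at yaw 0); it grows as the dial turns clockwise seen from above, to a stop at 4.71. Ten scale marks stand every 30 degrees (0.524 rad) from 0; the red one, the fifth, is at 2.094. The dial stays where it is left; it takes about 0.04 N m to turn.
- dial_grip (a point): Grip point on the dial's upright axis, 72 mm above the bench. The dial: black disc 58 mm across, its upper face 52 mm above the bench, with an upright bar grip 52 mm long and 14 mm thick reaching up to 85 mm. The point turns with the dial: x along the bar, the white pointer at the bar's -x end, z up.
- red_mark (a point): Centre of the red mark (16 x 5 mm) on the controller's white top, 44 mm from the dial's axis.
- burnisher_handle (a point): Centre of the handle of the burnisher, a straight tool 158 mm long: square handle 26 x 26 x 100 mm (60 mm orange, then 40 mm black at the free end) and round wooden nose 18 mm in diameter, 58 mm long. z runs along the tool from tip to free end; y is across two flat sides, level in the holder. In the holder it slants at 45 degrees, this point 0.11 m up.
- burnisher_tip (a point): Tip of the burnisher's wooden nose, on its axis, 108 mm from the handle's centre. Same axes.
- sleeve_mouth (a point): Centre of the mouth of the holder's square sleeve, 80 mm above the bench. The sleeve (34 mm square, bore 20.6 mm) slants at 45 degrees, rising to the holder's -x side. The nose sits 58 mm deep in it with 1.3 mm of play all round, the handle's shoulder resting on the mouth; draw it out along the tool's axis. Axes: the holder's.
- holder: Steel sleeve on a grey foot 110 x 85 x 12 mm, fixed to the bench; the burnisher's handle sticks out of it whole, up towards the robot at yaw 0. Origin on the bench under it, x away from the robot at yaw 0, z up.
- controller: Blue controller box 130 x 130 x 40 mm with a white top, the dial in the middle of it, fixed to the bench; origin at the centre of its underside, z up.
- mat: Green cutting mat with yellow grid, 240 mm (its x) by 200 mm (its y), 3 mm thick, fixed to the bench; origin at the centre of its underside.
- burnisher: The burnisher as a body; origin at the tip of the nose, z along the tool to the free end of the handle. It weighs 0.14 to 0.28 kg; its centre of mass is within 6 mm of the handle's centre.
- glue: White closed glue bottle with a red cap, 60 mm in diameter, 140 mm tall, loose; origin at the centre of its underside.
- tape: Yellow roll of tape lying flat, 90 mm across, 20 mm high, loose; origin at the centre of its underside.
- tin: Round rivet tin, 60 mm in diameter, 50 mm high, loose; origin at the centre of its underside.
Not all that is in view belongs to the job. Leave any yellow look-alike of the controller alone.

How it is judged:
On the way, in this order (a step that is already met when the one before it is completed fails the run):
1. the dial's pointer is on the red mark (within 8 degrees) and the dial is let go, the burnisher still in its holder (value of joint dial between 1.954 and 2.234 rad and contact force between the fingers and dial below 0.3 N and distance between burnisher_tip and sleeve_mouth below 0.075 m and distance of burnisher_tip from where it was at the start of the episode below 0.015 m), for 0.3 s.
2. the burnisher is drawn out: held by the fingers, its tip clear of the holder's sleeve (contact force between the fingers and burnisher above 1 N and contact force between burnisher and holder below 0.2 N and z of burnisher_tip in the frame of sleeve_mouth above 0 m), for 0.1 s.
3. the burnisher is level (within 15 degrees) and raised (contact force between the fingers and burnisher above 1 N and contact force between burnisher and holder below 0.2 N and contact force between burnisher and mat below 0.2 N and contact force between burnisher and controller below 0.2 N and contact force between burnisher and glue below 0.2 N and contact force between burnisher and tin below 0.2 N and contact force between burnisher and tape below 0.2 N and angle between burnisher_handle's own z axis and vertical between 1.311 and 1.831 rad and height (world z) of burnisher_handle above 0.14 m and height (world z) of burnisher_tip above 0.12 m), for 0.2 s.
At the end, for the whole second after the job is handed in: Dial within 8 degrees of the red mark; burnisher gripped by the fingers alone, touching nothing else, within 15 degrees of level, at rest, its handle centre over 140 mm and its tip over 120 mm above the bench, its tip over the 240 x 200 mm mat (all of step 3 and value of joint dial between 1.954 and 2.234 rad and contact force between the fingers and dial below 0.3 N and x of burnisher_tip in the frame of mat between -0.12 and 0.12 m and y of burnisher_tip in the frame of mat between -0.1 and 0.1 m and linear speed of burnisher below 0.04 m/s and angular speed of burnisher below 0.2 rad/s); the arm keeps its last pose, push and grip.
It fails at once if the glue bottle is moved by more than 30 mm or knocked over (distance of glue from where it was at the start of the episode above 0.03 m or angle between glue's own z axis and vertical above 0.5 rad).
It fails at once if the roll of tape is moved by more than 30 mm or knocked over (distance of tape from where it was at the start of the episode above 0.03 m or angle between tape's own z axis and vertical above 0.5 rad).
It fails at once if the rivet tin is moved by more than 30 mm or knocked over (distance of tin from where it was at the start of the episode above 0.03 m or angle between tin's own z axis and vertical above 0.5 rad).
It also fails if it takes over 54 s, if anything falls off the work surface, if the arm or the gripper's body presses on something with over 40 N, if the wrist force passes 120 N, or if a joint passes its speed limit or range.

## Robot

A 6-joint arm with a two-finger parallel gripper is mounted at the origin on the work surface. World frame = base frame: x ahead of the robot, y to its left, z up, the work surface at z = 0. Lengths are in m, angles in rad, forces in N, time in s.
With the tool pointing down it reaches from about 0.25 to 0.725 m from the base axis. Payload 4 kg.
Tool frame: the origin (TCP) lies on the centre line of the jaws, within the pads' length; the fingertips stand 19 mm ahead of it and the grasp point (between the pads) is the TCP; z points along the fingers, y is the line along which they close (so a half turn about z gives the same grasp; the last joint's range is limited). The gripper opens to 85 mm and grips with 20 to 120 N. Pads are 22 mm wide; open, the fingers measure 114 mm over their backs; the gripper's body (76 mm by 85 mm) begins 54 mm behind the grasp point. The pads swing forward as they close: fully open they stand 13 mm farther back than shut.
Start: joints at [-1.268, 0.241, 0.005, 1.335, 0, 1.571], TCP at [0.149, -0.477, 0.25] pointing down, gripper open.
Joint ranges: [-2.72, 2.72], [-1.05, 1.87], [-1.09, 1.28], [-1.99, 2.15], [-1.42, 1.44], [-3.14, 3.14]. Speed limits (rad/s): [2.79, 2.79, 3.14, 3.14, 3.14, 3.14].

## Interface

Orientations are given as a rotation vector (axis times angle).
In Python, from plant import telemetry, imaging, workorder gives the robot as it stands.
- The arm moves only by the shell command python3 -m handwheel 'ROWS' [FORCE]. ROWS is JSON, a list of rows, each an object with "dp": the shift along the tool's x, y, z in cm, a list of three; "twist": the turn, a rotation vector about the tool's x, y, z in degrees, a list of three; "gripper": the opening, from 0 (shut) to 1 (fully open). In form: [{"dp": [x, y, z], "twist": [rx, ry, rz], "gripper": gripper}, ...]. A call has 1 to 20 rows; each row shifts and turns the commanded pose from where the row before left it, along the tool's axes as they then stand; what a row does not reach is not made up. A row lasts 1/10 s, in which the tool goes at most 50 mm and 8.59 degrees, less where a joint would pass 70% of its speed; a pose out of reach is approached as far as the arm can. A call with a gripper value outside its range is refused whole. The fingers move at their own pace and stop on an object; FORCE is the grip in N (left out, the last holds). Time passes only in rows, so rows that do not move let the fingers close. It gives the time, the measured TCP pose, the force, the opening and the grip force at its end, in the units of the state.
- telemetry.get_state(): the state, without advancing time (a new reading comes with each control period).
- imaging.capture(name): name is "side" or "top" or "wrist"; returns a dict with "pixels" (384x512x3 uint8, blue, green, red), "fx", "fy", "cx", "cy" (pixels), "rvec" (rotation vector, rad) and "tvec" (3), from world to camera coordinates, as OpenCV has them. Camera axes: x right, y down, z forward; pixel columns grow to the right and rows downward; lengths in m; the calibration is good to about 2 mm. A picture is of the moment at which its call begins. There is no depth.
- workorder.finish_job(): hands the job in; it is judged then, once.
The state is a dict: "time": time; "qpos": joint angles; "qvel": joint speeds; "effort": joint torques, N m; "tcp_pos": TCP position; "eef_rot": TCP orientation; "contact_force": force on the tool from outside, world axes, zero at the start; "wrist_torque": the same for the moment, N m; "gripper_width": finger opening in m; "gripper_force": force on a finger pad.
Only numpy, scipy, OpenCV 4.12 (cv2) and the standard library are available. Lean on these libraries where they do the work, as an engineer would, in place of code of your own. Each camera call takes 0.05 s, during which the arm holds its last target. There are 200 camera calls.

## Working session

There is one attempt and no reset: what is moved stays moved. The work goes in short steps, Python scripts to look and compute and a shell command to move; the robot and the scene stay as the last step left them, time stands still between calls to the robot, and variables do not carry over. Pictures are saved under pics/ and viewed, at most 10 in all, crops included, and the job is handed in when it is done.

```bash
mkdir -p pics
cat > h.py <<'E'
import numpy as np,cv2
from plant import telemetry,imaging,workorder
from scipy.spatial.transform import Rotation as R
def cap(n,f=None):
    c=imaging.capture(n); c['pixels']=np.array(c['pixels'],dtype=np.uint8)
    c['R']=R.from_rotvec(c['rvec']).as_matrix(); c['t']=np.array(c['tvec'])
    if f: cv2.imwrite('pics/'+f,c['pixels'])
    return c
def ray(c,u,v):
    d=c['R'].T@np.array([(u-c['cx'])/c['fx'],(v-c['cy'])/c['fy'],1]); return -c['R'].T@c['t'],d/np.linalg.norm(d)
def plane(c,u,v,z):
    o,d=ray(c,u,v); return o+d*(z-o[2])/d[2]
def proj(c,p):
    q=c['R']@np.array(p)+c['t']; return np.array([c['fx']*q[0]/q[2]+c['cx'],c['fy']*q[1]/q[2]+c['cy']])
def tri(r1,r2):
    (o1,d1),(o2,d2)=r1,r2
    s=np.linalg.lstsq(np.c_[d1,-d2],o2-o1,rcond=None)[0]; a=o1+s[0]*d1;b=o2+s[1]*d2
    return (a+b)/2,np.linalg.norm(a-b)
def blobs(c,lo,hi,amin=30):
    m=cv2.inRange(cv2.cvtColor(c['pixels'],cv2.COLOR_BGR2HSV),np.array(lo),np.array(hi))
    n,l,s,ce=cv2.connectedComponentsWithStats(m)
    return [(s[i][4],ce[i].round(1),s[i][:4],l==i) for i in range(1,n) if s[i][4]>=amin]
def st():
    s=telemetry.get_state(); print('t',s['time'],'p',np.round(s['tcp_pos'],4),'rv',np.round(s['eef_rot'],3),'w',s['gripper_width'],'gf',s['gripper_force'],'F',np.round(s['contact_force'],1)); return s
E
python3 - <<'E'
from h import *
s=st(); print(R.from_rotvec(s['eef_rot']).as_matrix().round(2))
a=cap('top');b=cap('side')
cv2.imwrite('pics/both.png',cv2.resize(np.vstack([a['pixels'],b['pixels']]),(400,600)) if 0 else a['pixels']); cv2.imwrite('pics/side0.png',b['pixels'])
for c in (a,b): print(ray(c,256,192),c['fx'])
E
```

```text
t 0.0 p [ 0.1489 -0.4767  0.2494] rv [-3.104e+00 -4.730e-01  1.000e-03] w 0.0856248017948072 gf 0.0 F [-0.9 -0.  -0.4]
[[ 0.95  0.3  -0.  ]
 [ 0.3  -0.95  0.  ]
 [-0.   -0.   -1.  ]]
(array([0.4587093 , 0.02771634, 0.85491981]), array([ 0.1356313 , -0.04173037, -0.98988016])) 382.1940119104076
(array([ 0.35195044, -0.7254663 ,  0.68403373]), array([ 0.23608975,  0.77052534, -0.5920746 ])) 432.7272863093309
```

View pics/both.png

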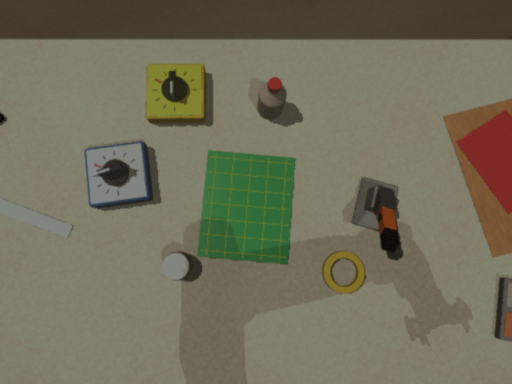

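View pics/side0.png

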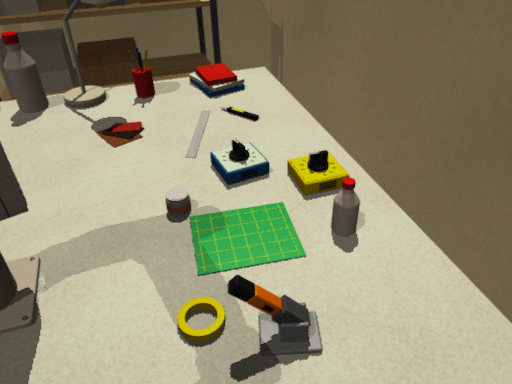

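The top view shows the blue controller at (118,173), the burnisher in its holder at (388,222), the mat at (248,207), the tin at (176,266), the tape at (344,272) and the glue at (271,100). Possible confusions:
- **Controller:** yellow box at (175,92). I choose the blue one.
- **Burnisher:** red/orange books at (490,160), orange thing at (508,325), cutter at (0,118). I choose the one in the sleeve.

A close crop will check the choice.

Run:
```python
from h import *
a=cap('top');p=a['pixels']
x=cv2.resize(p[130:220,70:165],(400,379),interpolation=cv2.INTER_CUBIC);y=cv2.resize(p[170:260,340:435],(400,379),interpolation=cv2.INTER_CUBIC)
cv2.imwrite('pics/crop1.png',np.hstack([x,y]))
for n,lo,hi in [('blue',(100,120,30),(125,255,255)),('green',(50,100,40),(80,255,255)),('orange',(4,180,90),(14,255,255)),('red',(0,120,80),(4,255,255)),('red2',(172,100,80),(180,255,255)),('yel',(22,150,90),(34,255,255))]:
  for b in blobs(a,lo,hi,6): 
    print(n,b[0],b[1],b[2],plane(a,*b[1],0.04).round(3))
g=blobs(a,(50,100,40),(80,255,255),20)
m=cv2.inRange(cv2.cvtColor(p,cv2.COLOR_BGR2HSV),(25,80,40),(85,255,255)); m[:,:195]=0;m[:,300:]=0;m[:140]=0
r=cv2.minAreaRect(cv2.findNonZero(m)); print('mat',[plane(a,*q,0.003).round(3)[:2] for q in cv2.boxPoints(r)])
print('tin',plane(a,176,266,.05),'tape',plane(a,344,272,.02),'gluecap',plane(a,274,85,.14))
m=cv2.inRange(cv2.cvtColor(p,cv2.COLOR_BGR2HSV),(95,100,20),(130,255,255));m[:,:70]=0;m[:,165:]=0;m[220:]=0;m[:130]=0
r=cv2.minAreaRect(cv2.findNonZero(m)); print(r,[plane(a,*q,0.03).round(3)[:2] for q in cv2.boxPoints(r)])
```

```text
green 8519 [246.9 206.7] [198 151  97 113] [0.539 0.013 0.04 ]
orange 6 [157.5  80.2] [155  79   6   3] [0.825 0.21  0.04 ]
orange 239 [388.3 217.8] [382 207  15  23] [ 0.512 -0.29   0.04 ]
red 126 [274.5  83.6] [268  78  13  12] [ 0.817 -0.052  0.04 ]
red 3054 [492.8 155.3] [457 110  55 103] [ 0.648 -0.534  0.04 ]
yel 2402 [175.2  91.9] [147  64  57  55] [0.797 0.17  0.04 ]
yel 772 [343.4 271.8] [323 251  42  42] [ 0.4   -0.188  0.04 ]
mat [array([0.435, 0.123]), array([0.674, 0.104]), array([ 0.653, -0.103]), array([ 0.415, -0.075])]
tin [0.41691251 0.16058042 0.05      ] tape [ 0.39790151 -0.19425539  0.02      ] gluecap [ 0.7697282  -0.04111037  0.14      ]
((131.29054260253906, 186.16641235351562), (38.303077697753906, 80.28074645996094), 39.4400520324707) [array([0.547, 0.348]), array([0.683, 0.243]), array([0.628, 0.177]), array([0.494, 0.283])]
```

View pics/crop1.png

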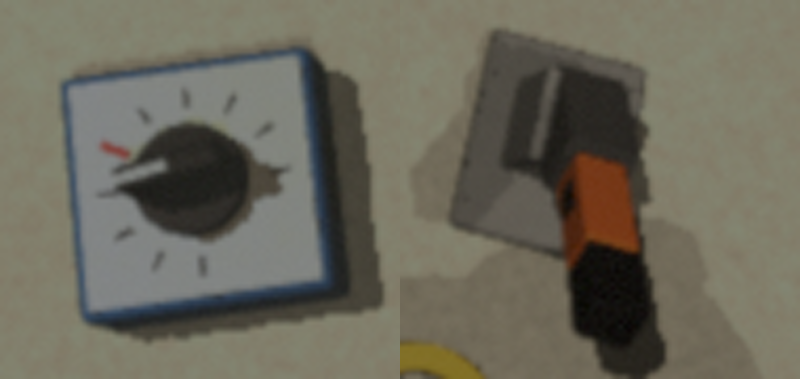

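The crop confirms the blue controller: ten marks, with the red fifth mark at about (97,166), box centre (116,174), and the pointer to the left of it. The tool's orange/black handle is in the sleeve. Next I fix the positions.

Run:
```python
from h import *
a=cap('top');b=cap('side')
s=400/95
P=lambda u,v,z:plane(a,70+u/s-.4,130+v/s-.4,z)
cor=[P(*q,.04) for q in [(65,85),(300,50),(330,285),(85,322)]]
print('ctrl',np.mean(cor,0).round(4),[c.round(3) for c in cor]); red=P(115,150,.04);print('red',red.round(4),np.linalg.norm(red-np.mean(cor,0)))
ob=blobs(b,(4,150,80),(16,255,255),20)
for q in ob: print('side or',q[:3])
oa=[q for q in blobs(a,(4,150,60),(16,255,255),100) if abs(q[1][0]-388)<15][0]
ob=[q for q in ob if abs(q[1][0]-265)<25][0]
p,e=tri(ray(a,*oa[1]),ray(b,*ob[1]));print('orange c',p.round(4),e)
# black end: dark pixels near
for c,w in ((a,(375,225,405,255)),(b,(222,270,262,305))):
    m=cv2.inRange(c['pixels'],(0,0,0),(32,32,32)); k=np.zeros_like(m);k[w[1]:w[3],w[0]:w[2]]=1;m*=k
    n,l,stt,ce=cv2.connectedComponentsWithStats(m);i=1+np.argmax(stt[1:,4]);print(stt[i],ce[i]);c['bk']=ce[i]
p2,e=tri(ray(a,*a['bk']),ray(b,*b['bk']));print('black',p2.round(4),e,(p-p2)/np.linalg.norm(p-p2),np.linalg.norm(p-p2))
```

```text
ctrl [0.6135 0.2941 0.04  ] [array([0.666, 0.363, 0.04 ]), array([0.684, 0.243, 0.04 ]), array([0.561, 0.224, 0.04 ]), array([0.543, 0.346, 0.04 ])]
red [0.6316 0.3355 0.04  ] 0.045234651688430064
side or (np.int32(23), array([203.3,  65.2]), array([195,  64,  19,   4], dtype=int32))
side or (np.int32(208), array([117. , 139.4]), array([ 97, 132,  45,  15], dtype=int32))
side or (np.int32(496), array([265.5, 299.7]), array([248, 285,  34,  30], dtype=int32))
orange c [ 0.5054 -0.2643  0.0984] 0.0018250492497956594
[381 228  18  25 355] [389.47605634 240.03380282]
[229 275  25  26 456] [241.09210526 288.05263158]
black [ 0.4648 -0.254   0.132 ] 0.0016991138135967886 [ 0.75633146 -0.19030145 -0.62589782] 0.053781699014801745
```

```bash
python3 -m handwheel '[{"dp":[3.36,-2.99,0],"twist":[0,0,0],"gripper":1},{"dp":[3.36,-2.99,0],"twist":[0,0,0],"gripper":1},{"dp":[3.36,-2.99,0],"twist":[0,0,0],"gripper":1},{"dp":[3.36,-2.99,0],"twist":[0,0,0],"gripper":1},{"dp":[3.36,-2.99,0],"twist":[0,0,0],"gripper":1},{"dp":[3.36,-2.99,0],"twist":[0,0,0],"gripper":1},{"dp":[3.36,-2.99,0],"twist":[0,0,0],"gripper":1},{"dp":[3.36,-2.99,0],"twist":[0,0,0],"gripper":1},{"dp":[3.36,-2.99,0],"twist":[0,0,0],"gripper":1},{"dp":[3.36,-2.99,0],"twist":[0,0,0],"gripper":1},{"dp":[3.36,-2.99,0],"twist":[0,0,0],"gripper":1},{"dp":[3.36,-2.99,0],"twist":[0,0,0],"gripper":1},{"dp":[3.36,-2.99,0],"twist":[0,0,0],"gripper":1},{"dp":[3.36,-2.99,0],"twist":[0,0,0],"gripper":1},{"dp":[3.36,-2.99,0],"twist":[0,0,0],"gripper":1},{"dp":[3.36,-2.99,0],"twist":[0,0,0],"gripper":1},{"dp":[3.36,-2.99,0],"twist":[0,0,0],"gripper":1},{"dp":[3.36,-2.99,0],"twist":[0,0,0],"gripper":1},{"dp":[3.36,-2.99,0],"twist":[0,0,0],"gripper":1},{"dp":[3.36,-2.99,0],"twist":[0,0,0],"gripper":1}]' 60
python3 -m handwheel '[{"dp":[0,0,0],"twist":[0,0,-8.5],"gripper":1},{"dp":[0,0,0],"twist":[0,0,-8.5],"gripper":1},{"dp":[0,0,0],"twist":[0,0,-8.5],"gripper":1},{"dp":[0,0,0],"twist":[0,0,-8.5],"gripper":1},{"dp":[0,0,0],"twist":[0,0,-8.5],"gripper":1},{"dp":[0,0,0],"twist":[0,0,-8.5],"gripper":1},{"dp":[0,0,0],"twist":[0,0,-8.5],"gripper":1},{"dp":[0,0,0],"twist":[0,0,-8.5],"gripper":1},{"dp":[0,0,0],"twist":[0,0,-8.5],"gripper":1},{"dp":[0,0,0],"twist":[0,0,-8.5],"gripper":1},{"dp":[0,0,0],"twist":[0,0,0],"gripper":1}]'
python3 - <<'E'
from h import *
s=st();print(np.round(s['qpos'],3)); c=cap('wrist','w1.png');print(ray(c,256,192),c['fx'],proj(c,(.6135,.294,.085)),proj(c,(.6316,.3355,.04)))
E
```

```text
time: 2.25
tcp_pos: [0.624, 0.2574, 0.2511]
eef_rot: [-3.053, -0.584, 0.011]
contact_force: [1.1, -0.3, 0.7]
gripper_width: 0.0854
gripper_force: 0.0
time: 3.35
tcp_pos: [0.6231, 0.2561, 0.2511]
eef_rot: [-1.861, -2.495, -0.026]
contact_force: [-0.4, 0.0, 0.3]
gripper_width: 0.0854
gripper_force: 0.0
t 3.35 p [0.6231 0.2561 0.2511] rv [-1.861 -2.495 -0.026] w 0.08544979296865848 gf 0.0 F [-0.4  0.   0.3]
[0.376 0.61  0.569 1.531 0.033 1.657]
(array([0.60170916, 0.33270911, 0.3769427 ]), array([ 0.09145862, -0.31058598, -0.94613512])) 269.54995667723836 [256.56916002 139.85977531] [280.91439238 105.71377153]
```

View pics/w1.png

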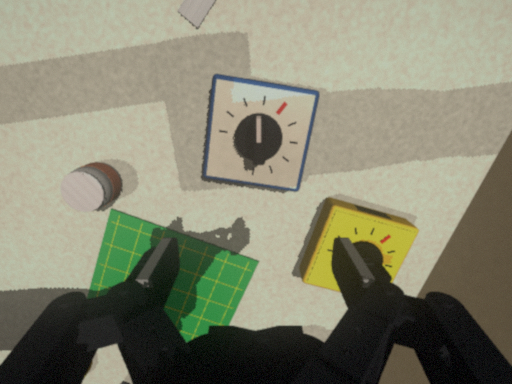

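The wrist view shows the dial at (258,138), its pointer straight up from (258,142) to (258,117), and the red mark at (282,108). Next I compute the angles.

Run:
```python
from h import *
c=cap('wrist');p=c['pixels']
r=[q for q in blobs(c,(0,120,80),(8,255,255),8)+blobs(c,(172,120,80),(180,255,255),8) if 265<q[1][0]<300 and 95<q[1][1]<120]
red=plane(c,*r[0][1],.04);print('red',r[0][:3],red)
# dial disc: dark blob
m=cv2.inRange(p,(0,0,0),(60,60,60));k=np.zeros_like(m);k[100:175,225:295]=1;m*=k
n,l,s,ce=cv2.connectedComponentsWithStats(m);i=1+np.argmax(s[1:,4]);print(s[i],ce[i])
# pointer: bright inside disc
q=np.argwhere((p.min(2)>100)&(np.hypot(*(np.mgrid[:384,:512]-np.array([138,258])[:,None,None]))<23))[:,::-1]
lo=q[q[:,1]>=np.percentile(q[:,1],85)].mean(0);hi=q[q[:,1]<=np.percentile(q[:,1],15)].mean(0)
vx=cv2.fitLine(q.astype(np.float32),cv2.DIST_L2,0,.01,.01).ravel();print(len(q),lo,hi,vx)
A,B=plane(c,*lo,.085),plane(c,*hi,.085);d=B-A
print(A,B,'pointer ang',np.degrees(np.arctan2(d[1],d[0])))
# controller outline
m=cv2.inRange(p,(100,100,100),(255,255,255));
m=cv2.inRange(cv2.cvtColor(p,cv2.COLOR_BGR2HSV),(100,110,20),(130,255,255));k[:]=0;k[65:200,195:330]=1;m*=k
rr=cv2.minAreaRect(cv2.findNonZero(m));bp=[plane(c,*x,.04) for x in cv2.boxPoints(rr)];ctr=np.mean(bp,0)
print(rr,np.round(bp,3),ctr);e=red-ctr;print('red ang',np.degrees(np.arctan2(e[1],e[0])),np.linalg.norm(e))
E=[bp[i]-bp[i-1] for i in range(4)];print([np.degrees(np.arctan2(x[1],x[0])).round(1) for x in E])
```

```text
red (np.int32(44), array([281. , 107.8]), array([277, 102,   9,  12], dtype=int32)) [0.63267767 0.33322107 0.04      ]
[ 235  115   46   49 1341] [257.10738255 139.88292319]
129 [258.         139.82608696] [258.19047619 118.23809524] [ 6.673839e-03 -9.999777e-01  2.580310e+02  1.291783e+02]
[0.615089  0.2944976 0.085    ] [0.60879925 0.31628383 0.085     ] pointer ang 106.10357493106049
((265.56756591796875, 84.09459686279297), (102.42057037353516, 2.6303837299346924), 9.462321281433105) [[0.548 0.344 0.04 ]
 [0.548 0.347 0.04 ]
 [0.667 0.363 0.04 ]
 [0.667 0.36  0.04 ]] [0.60747324 0.35363532 0.04      ]
red ang -39.00564288246794 0.032434620819499445
[np.float64(-172.5), np.float64(93.9), np.float64(7.5), np.float64(-79.8)]
```

```bash
python3 -m handwheel '[{"dp":[1.93,0.12,0],"twist":[0,0,0],"gripper":1},{"dp":[1.93,0.12,0],"twist":[0,0,0],"gripper":0.6},{"dp":[0,0,3],"twist":[0,0,0],"gripper":0.6},{"dp":[0,0,3],"twist":[0,0,0],"gripper":0.6},{"dp":[0,0,3],"twist":[0,0,0],"gripper":0.6},{"dp":[0,0,3],"twist":[0,0,0],"gripper":0.6},{"dp":[0,0,2],"twist":[0,0,0],"gripper":0.6},{"dp":[0,0,0],"twist":[0,0,0],"gripper":0.6}]' 30
python3 - <<'E'
from h import *
s=st();print(np.round(s['qpos'],3)); M=R.from_rotvec(s['eef_rot']).as_matrix();print(M.round(3)); print('err tool cm',(M.T@(np.array([.6145,.2938,.078])-s['tcp_pos'])*100).round(2))
c=cap('wrist','w2.png');print(proj(c,(.6145,.2938,.085)))
E
```

```text
time: 4.25
tcp_pos: [0.6096, 0.299, 0.1086]
eef_rot: [-1.857, -2.494, -0.016]
contact_force: [-1.2, 0.2, -0.7]
gripper_width: 0.0512
gripper_force: 0.0
t 4.25 p [0.6096 0.299  0.1086] rv [-1.857 -2.494 -0.016] w 0.051238914527295544 gf 0.0 F [-1.2  0.2 -0.7]
[0.442 0.684 0.328 1.221 0.034 1.722]
[[-0.286  0.958 -0.02 ]
 [ 0.958  0.287  0.028]
 [ 0.032 -0.011 -0.999]]
err tool cm [-0.74  0.35  3.03]
[259.40109395 244.68127857]
```

View pics/w2.png

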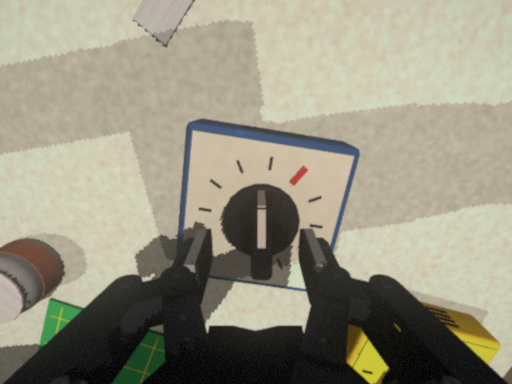

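The dial fills the gap between the jaws: disc centre (260,220), pointer top from (262,205) to (262,248), red mark (299,176).

Run:
```python
from h import *
s=telemetry.get_state();c=cap('wrist')
D=plane(c,260,220,.052);a=plane(c,261.5,205,.085);b=plane(c,262,248,.085);r=plane(c,299,176,.04)
print(D,a,b,r,np.linalg.norm(r-D));ang=lambda d:np.degrees(np.arctan2(d[1],d[0])).round(1)
print('ptr',ang(a-b),'red from D',ang(r-D),'a-D',np.linalg.norm((a-D)[:2]))
top=[plane(c,*q,.04) for q in [(190,122),(357,153)]];print('yaw',ang(top[1]-top[0])-0)
M=R.from_rotvec(s['eef_rot']).as_matrix();print('err',(M.T@(np.array([D[0],D[1],.078])-s['tcp_pos'])*100).round(2))
```

```text
[0.61654023 0.29472878 0.052     ] [0.60976518 0.31896084 0.085     ] [0.61868595 0.2909827  0.085     ] [0.63589564 0.33279413 0.04      ] 0.04435766812446795
ptr 107.7 red from D 63.0 a-D 0.02516136060754128
yaw 6.3
err [-0.7   0.42  3.28]
```

```bash
python3 -m handwheel '[{"dp":[-0.7,0.4,0],"twist":[0,0,0],"gripper":0.6},{"dp":[0,0,1.5],"twist":[0,0,0],"gripper":0.6},{"dp":[0,0,1.4],"twist":[0,0,0],"gripper":0.6},{"dp":[0,0,0],"twist":[0,0,0],"gripper":0},{"dp":[0,0,0],"twist":[0,0,0],"gripper":0},{"dp":[0,0,0],"twist":[0,0,0],"gripper":0},{"dp":[0,0,0],"twist":[0,0,0],"gripper":0},{"dp":[0,0,0],"twist":[0,0,0],"gripper":0},{"dp":[0,0,0],"twist":[0,0,0],"gripper":0}]' 30
python3 -c "
from h import *
st()"
```

```text
time: 5.25
tcp_pos: [0.6157, 0.2927, 0.0842]
eef_rot: [-1.859, -2.494, -0.02]
contact_force: [-7.8, -2.4, 3.5]
gripper_width: 0.0132
gripper_force: 31.2
t 5.25 p [0.6157 0.2927 0.0842] rv [-1.859 -2.494 -0.02 ] w 0.013234514095935346 gf 31.228463351726532 F [-7.8 -2.4  3.5]
```

```bash
python3 -m handwheel '[{"dp":[0,-0.1,0],"twist":[0,0,6],"gripper":0},{"dp":[0,0,0],"twist":[0,0,6],"gripper":0},{"dp":[0,0,0],"twist":[0,0,6],"gripper":0},{"dp":[0,0,0],"twist":[0,0,6],"gripper":0},{"dp":[0,0,0],"twist":[0,0,6],"gripper":0},{"dp":[0,0,0],"twist":[0,0,6],"gripper":0},{"dp":[0,0,0],"twist":[0,0,5],"gripper":0},{"dp":[0,0,0],"twist":[0,0,0],"gripper":0},{"dp":[0,0,0],"twist":[0,0,0],"gripper":0}]'
python3 - <<'E'
from h import *
s=st();M=R.from_rotvec(s['eef_rot']).as_matrix();print(np.degrees(np.arctan2(M[1,0],M[0,0])))
E
python3 -m handwheel '[{"dp":[0,0,0],"twist":[0,0,0],"gripper":0.6},{"dp":[0,0,0],"twist":[0,0,0],"gripper":0.6},{"dp":[0,0,0],"twist":[0,0,0],"gripper":0.6},{"dp":[0,0,0],"twist":[0,0,0],"gripper":0.6},{"dp":[0,0,-2.5],"twist":[0,0,0],"gripper":0.6},{"dp":[0,0,-3],"twist":[0,0,0],"gripper":0.6},{"dp":[0,0,-4],"twist":[0,0,0],"gripper":0.6},{"dp":[0,0,-4],"twist":[0,0,0],"gripper":0.8},{"dp":[0,0,0],"twist":[0,0,0],"gripper":0.8}]'
python3 - <<'E'
from h import *
st();c=cap('wrist');u,v=proj(c,(.616,.2945,.06)).astype(int);print(u,v)
x0,y0=max(u-70,0),max(v-60,0);cv2.imwrite('pics/w3.png',cv2.resize(c['pixels'][y0:y0+120,x0:x0+140],None,fx=4,fy=4,interpolation=cv2.INTER_CUBIC));print(x0,y0)
E
```

```text
time: 6.15
tcp_pos: [0.6157, 0.2926, 0.0842]
eef_rot: [-2.613, -1.684, -0.005]
contact_force: [-5.8, -2.4, 1.4]
gripper_width: 0.013
gripper_force: 31.5
t 6.15 p [0.6157 0.2926 0.0842] rv [-2.613 -1.684 -0.005] w 0.012993414758607855 gf 31.533160507678986 F [-5.8 -2.4  1.4]
65.58241262361682
time: 7.05
tcp_pos: [0.6222, 0.2903, 0.2269]
eef_rot: [-2.615, -1.685, -0.031]
contact_force: [0.5, 0.7, 1.0]
gripper_width: 0.0684
gripper_force: 0.0
t 7.05 p [0.6222 0.2903 0.2269] rv [-2.615 -1.685 -0.031] w 0.06844718905323623 gf 0.0 F [0.5 0.7 1. ]
249 174
179 114
```

View pics/w3.png

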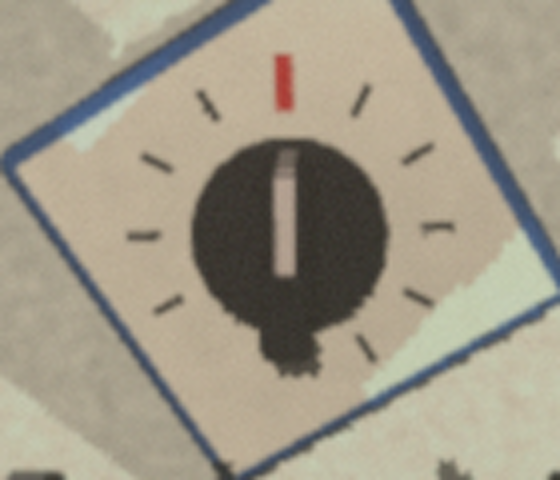

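The dial is right: the pointer line (285,155–275) runs straight to the red mark (284,82). Now to the burnisher. The handle axis is at yaw about -14° and its centre at about (0.489,-0.260,0.112), 2 mm from the given 0.11 height.

```bash
python3 -m handwheel '[{"dp":[-4.28,0.82,-0.2],"twist":[0,0,0],"gripper":0.8},{"dp":[-4.28,0.82,-0.2],"twist":[0,0,0],"gripper":0.8},{"dp":[-4.28,0.82,-0.2],"twist":[0,0,0],"gripper":0.8},{"dp":[-4.28,0.82,-0.2],"twist":[0,0,0],"gripper":0.8},{"dp":[-4.28,0.82,-0.2],"twist":[0,0,0],"gripper":0.8},{"dp":[-4.28,0.82,-0.2],"twist":[0,0,0],"gripper":0.8},{"dp":[-4.28,0.82,-0.2],"twist":[0,0,0],"gripper":0.8},{"dp":[-4.28,0.82,-0.2],"twist":[0,0,0],"gripper":0.8},{"dp":[-4.28,0.82,-0.2],"twist":[0,0,0],"gripper":0.8},{"dp":[-4.28,0.82,-0.2],"twist":[0,0,0],"gripper":0.8},{"dp":[-4.28,0.82,0],"twist":[0,0,0],"gripper":0.8},{"dp":[-4.28,0.82,0],"twist":[0,0,0],"gripper":0.8},{"dp":[-4.28,0.82,0],"twist":[0,0,0],"gripper":0.8}]'
python3 -m handwheel '[{"dp":[0,0,0],"twist":[0,0,-8.4],"gripper":0.8},{"dp":[0,0,0],"twist":[0,0,-8.4],"gripper":0.8},{"dp":[0,0,0],"twist":[0,0,-8.4],"gripper":0.8},{"dp":[0,0,0],"twist":[0,0,-8.4],"gripper":0.8},{"dp":[0,0,0],"twist":[0,0,-8.4],"gripper":0.8},{"dp":[0,0,0],"twist":[0,0,-8.4],"gripper":0.8},{"dp":[0,0,0],"twist":[0,0,-8.4],"gripper":0.8},{"dp":[0,0,0],"twist":[0,0,-8.4],"gripper":0.8},{"dp":[0,0,0],"twist":[0,0,-8.4],"gripper":0.8},{"dp":[0,0,0],"twist":[0,0,-8.4],"gripper":0.8},{"dp":[0,0,0],"twist":[0,0,-8.4],"gripper":0.8},{"dp":[0,0,0],"twist":[0,0,-8.4],"gripper":0.8},{"dp":[0,0,0],"twist":[0,0,0],"gripper":0.8}]'
python3 - <<'E'
from h import *
s=st();M=R.from_rotvec(s['eef_rot']).as_matrix();print(M.round(3),np.round(s['qpos'],2));c=cap('wrist','w4.png');print(ray(c,256,192),proj(c,(.489,-.26,.11)))
E
```

```text
time: 8.4
tcp_pos: [0.4851, -0.2635, 0.222]
eef_rot: [-2.612, -1.683, -0.008]
contact_force: [0.6, -0.1, 0.7]
gripper_width: 0.0683
gripper_force: 0.0
time: 9.7
tcp_pos: [0.4858, -0.2618, 0.222]
eef_rot: [-0.37, -3.101, -0.047]
contact_force: [0.6, 0.2, 0.5]
gripper_width: 0.0689
gripper_force: 0.0
t 9.7 p [ 0.4858 -0.2618  0.222 ] rv [-0.37  -3.101 -0.047] w 0.06891227880294888 gf 0.0 F [0.6 0.2 0.5]
[[-0.972  0.236 -0.014]
 [ 0.235  0.971  0.032]
 [ 0.021  0.028 -0.999]] [-0.51  0.38  0.12  1.34  0.02 -0.27]
(array([ 0.40671192, -0.24615347,  0.34683535]), array([ 0.33105264, -0.05129999, -0.94221678])) [254.77372826 191.32757812]
```

View pics/w4.png

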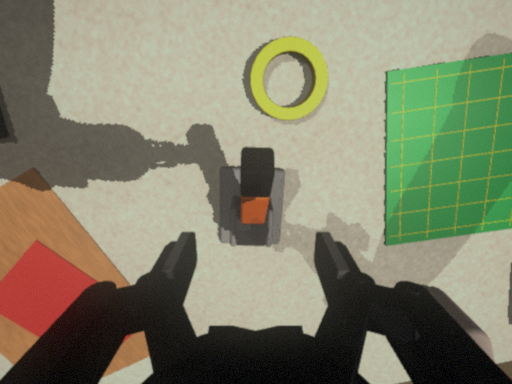

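The wrist view shows the handle centred between the jaws: black end (257,170), orange (255,209), boundary at row 197. The foot edges are parallel to the tool x axis, so the yaw is right. I check the position by ray before descending.

Run:
```python
from h import *
s=telemetry.get_state();c=cap('wrist');B=plane(c,256,197,.126);h=np.array([np.cos(np.radians(-14)),np.sin(np.radians(-14)),0])
C=B-.002*h;C[2]=.11;M=R.from_rotvec(s['eef_rot']).as_matrix()
print(B,C,'dp',(M.T@(C+[0,0,.002]-s['tcp_pos'])*100).round(2))
b=cap('side');a=cap('top')
for cc in(a,b):print(proj(cc,C))
```

```text
[ 0.48896338 -0.25933658  0.126     ] [ 0.48702279 -0.25885273  0.11      ] dp [-2.800e-01  1.000e-02  1.102e+01]
[386.86486709 228.2192946 ]
[254.61366024 295.57099192]
```

```bash
python3 -m handwheel '[{"dp":[-0.2,0,3],"twist":[0,0,0],"gripper":0.8},{"dp":[0,0,3],"twist":[0,0,0],"gripper":0.8},{"dp":[0,0,2.5],"twist":[0,0,0],"gripper":0.8},{"dp":[0,0,2.5],"twist":[0,0,0],"gripper":0.8},{"dp":[0,0,0],"twist":[0,0,0],"gripper":0.8},{"dp":[0,0,0],"twist":[0,0,0],"gripper":0},{"dp":[0,0,0],"twist":[0,0,0],"gripper":0},{"dp":[0,0,0],"twist":[0,0,0],"gripper":0},{"dp":[0,0,0],"twist":[0,0,0],"gripper":0},{"dp":[0,0,0],"twist":[0,0,0],"gripper":0},{"dp":[0,0,0],"twist":[0,0,0],"gripper":0}]' 70
python3 - <<'E'
from h import *
s=st();M=R.from_rotvec(s['eef_rot']).as_matrix();h=np.array([np.cos(np.radians(-14)),np.sin(np.radians(-14)),0])
a=(-h+[0,0,1])/2**.5;print('8cm along axis in tool cm',(M.T@a*8).round(2), s['wrist_torque'])
E
```

```text
time: 11.0
tcp_pos: [0.4876, -0.2604, 0.1151]
eef_rot: [-0.372, -3.106, -0.042]
contact_force: [-1.2, -2.1, 6.5]
gripper_width: 0.0254
gripper_force: 68.2
t 11.0 p [ 0.4876 -0.2604  0.1151] rv [-0.372 -3.106 -0.042] w 0.025369110625271855 gf 68.1877302378416 F [-1.2 -2.1  6.5]
8cm along axis in tool cm [ 5.75  0.17 -5.56] [-0.54121362  0.27854287 -0.00391312]
```

```bash
python3 -m handwheel '[{"dp":[0.36,0.01,-0.35],"twist":[0,0,0],"gripper":0},{"dp":[0.72,0.02,-0.7],"twist":[0,0,0],"gripper":0},{"dp":[0.72,0.02,-0.7],"twist":[0,0,0],"gripper":0},{"dp":[0.72,0.02,-0.7],"twist":[0,0,0],"gripper":0}]' 70
python3 -m handwheel '[{"dp":[0.72,0.02,-0.7],"twist":[0,0,0],"gripper":0},{"dp":[0.72,0.02,-0.7],"twist":[0,0,0],"gripper":0},{"dp":[0.72,0.02,-0.7],"twist":[0,0,0],"gripper":0},{"dp":[0.72,0.02,-0.7],"twist":[0,0,0],"gripper":0},{"dp":[0.72,0.02,-0.7],"twist":[0,0,0],"gripper":0},{"dp":[0.72,0.02,-0.7],"twist":[0,0,0],"gripper":0},{"dp":[0,0,-3],"twist":[0,0,0],"gripper":0},{"dp":[0,0,-3],"twist":[0,0,0],"gripper":0},{"dp":[0,0,0],"twist":[0,0,0],"gripper":0}]'
python3 - <<'E'
from h import *
s=st();M=R.from_rotvec(s['eef_rot']).as_matrix();print(M.round(3));a=cap('side','s5.png')
E
```

```text
time: 11.4
tcp_pos: [0.4624, -0.2531, 0.1388]
eef_rot: [-0.37, -3.103, -0.046]
contact_force: [2.5, -2.2, -2.1]
gripper_width: 0.025
gripper_force: 68.0
time: 12.3
tcp_pos: [0.4242, -0.2464, 0.2456]
eef_rot: [-0.371, -3.111, -0.04]
contact_force: [0.2, -0.4, -3.3]
gripper_width: 0.0255
gripper_force: 67.9
t 12.3 p [ 0.4242 -0.2464  0.2456] rv [-0.371 -3.111 -0.04 ] w 0.02549133254371935 gf 67.92948497459292 F [ 0.2 -0.4 -3.3]
[[-0.972  0.235 -0.005]
 [ 0.235  0.972  0.027]
 [ 0.011  0.025 -1.   ]]
```

View pics/s5.png

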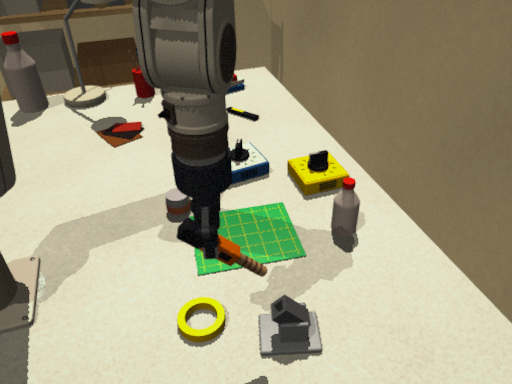

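The side view shows the burnisher held at (228,248), nose clear of the sleeve (289,308), controller and other objects undisturbed. Next: carry it over the mat and tilt it level.

```bash
python3 -m handwheel '[{"dp":[0.64,3.5,0],"twist":[0,0,0],"gripper":0},{"dp":[0.64,3.5,0],"twist":[0,0,0],"gripper":0},{"dp":[0.64,3.5,0.7],"twist":[0,0,0],"gripper":0},{"dp":[0.64,3.5,0.8],"twist":[0,0,0],"gripper":0},{"dp":[0.64,3.5,0.8],"twist":[0,0,0],"gripper":0},{"dp":[0.64,3.5,0.8],"twist":[0,0,0],"gripper":0},{"dp":[0.64,3.5,0.8],"twist":[0,0,0],"gripper":0},{"dp":[0.64,3.5,0.8],"twist":[0,0,0],"gripper":0},{"dp":[0,0,0],"twist":[0,-5,0],"gripper":0},{"dp":[0,0,0],"twist":[0,-5,0],"gripper":0},{"dp":[0,0,0],"twist":[0,-5,0],"gripper":0},{"dp":[0,0,0],"twist":[0,-5,0],"gripper":0},{"dp":[0,0,0],"twist":[0,-5,0],"gripper":0},{"dp":[0,0,0],"twist":[0,-5,0],"gripper":0},{"dp":[0,0,0],"twist":[0,-5,0],"gripper":0},{"dp":[0,0,0],"twist":[0,-5,0],"gripper":0},{"dp":[0,0,0],"twist":[0,-5,0],"gripper":0},{"dp":[0,0,0],"twist":[0,0,0],"gripper":0},{"dp":[0,0,0],"twist":[0,0,0],"gripper":0}]'
python3 - <<'E'
from h import *
s=st();M=R.from_rotvec(s['eef_rot']).as_matrix();print(M.round(3));a=cap('side');b=cap('top')
cv2.imwrite('pics/s6.png',np.vstack([a['pixels'][130:330,60:460],b['pixels'][100:300,80:480]]))
E
```

```text
time: 14.25
tcp_pos: [0.4367, 0.0404, 0.2012]
eef_rot: [0.293, 2.363, -0.082]
contact_force: [0.1, 0.7, -2.0]
gripper_width: 0.025
gripper_force: 68.4
t 14.25 p [0.4367 0.0404 0.2012] rv [ 0.293  2.363 -0.082] w 0.025027595195969286 gf 68.41154040768743 F [ 0.1  0.7 -2. ]
[[-0.699  0.235  0.675]
 [ 0.187  0.972 -0.144]
 [-0.69   0.026 -0.723]]
```

View pics/s6.png

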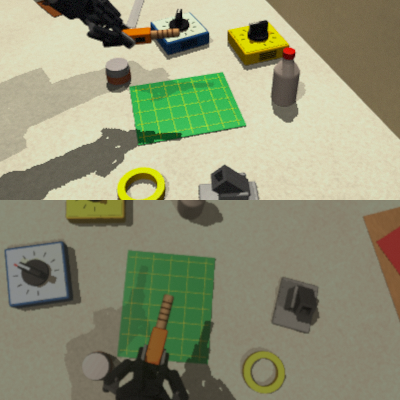

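The picture shows the nose tip at side (239,163) and top (247,196), and the orange at side (200,166) and top (237,245). The tip appears over the mat; I check level by triangulating.

Run:
```python
from h import *
a=cap('top');b=cap('side')
T,e1=tri(ray(a,247.5,195),ray(b,240,163))
def cen(c,u,v):
    q=[x for x in blobs(c,(5,170,60),(16,255,255),20) if np.hypot(*(x[1]-[u,v]))<25]; q=max(q,key=lambda x:x[0]);print(q[:3]);return q[1]
O,e2=tri(ray(a,*cen(a,237,245)),ray(b,*cen(b,200,166)))
d=T-O;print(T,e1,O,e2,np.linalg.norm(d),'elev deg',np.degrees(np.arcsin(d[2]/np.linalg.norm(d))));st()
m=np.array([.544,.012]);y=np.radians(-5);print('tip in mat',np.array([[np.cos(y),np.sin(y)],[-np.sin(y),np.cos(y)]])@(T[:2]-m))
```

```text
(np.int32(535), array([235.6, 245.3]), array([225, 227,  22,  38], dtype=int32))
(np.int32(248), array([199.7, 162.2]), array([183, 156,  29,  16], dtype=int32))
[0.54462178 0.01465854 0.19859711] 0.002209454859321216 [0.46160741 0.03531055 0.20606433] 0.007859205481310876 0.0858699624681989 elev deg -4.988720473507653
t 14.45 p [0.4392 0.0405 0.2037] rv [ 0.296  2.358 -0.081] w 0.025339515388457242 gf 68.43386728316545 F [ 0.2 -0.3 -2.2]
tip in mat [0.00038771 0.00270261]
```

```bash
python3 -m handwheel '[{"dp":[0,0,0],"twist":[0,-2,0],"gripper":0},{"dp":[0,0,0],"twist":[0,0,0],"gripper":0},{"dp":[0,0,0],"twist":[0,0,0],"gripper":0},{"dp":[0,0,0],"twist":[0,0,0],"gripper":0},{"dp":[0,0,0],"twist":[0,0,0],"gripper":0},{"dp":[0,0,0],"twist":[0,0,0],"gripper":0},{"dp":[0,0,0],"twist":[0,0,0],"gripper":0},{"dp":[0,0,0],"twist":[0,0,0],"gripper":0}]'
python3 -c "
from h import *
print(np.abs(telemetry.get_state()['qvel']).max());print(workorder.finish_job())"
```

```text
time: 15.25
tcp_pos: [0.438, 0.0404, 0.2027]
eef_rot: [0.291, 2.324, -0.086]
contact_force: [-0.1, 0.3, -1.0]
gripper_width: 0.0254
gripper_force: 68.4
0.002395935054360778
the job is handed in; nothing more can be done
None
```

I handed the job in at about 15 s: the dial is on the red mark and released, and the burnisher is held still about 20 cm up, within about 5° of level, its tip over the middle of the mat; the hand-in returned no verdict.

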